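Find the fuller box of counting blocks

TASK

Find out which of the two lidded boxes of counting blocks is the fuller: set one on each pan of the balance, upright and centred with its length across the beam, let go and let the balance tip. Then move the box whose side dropped into the white tray, standing upright on the tray's floor, and leave the lighter box on its pan. Keep the boxes upright all the time, and leave the paint brushes, the paint bottle and the books where they are.

Things in the scene. Friction and masses are not known exactly. Their poses are not given: they have to be found in the camera images.
- box_a: One of two identical-looking opaque closed boxes, white plastic, grey lid: 110 mm long (its x), 52 wide (y), 62 high. Origin: centre of underside, z up. One weighs 340-480 g, the other 140-210 g, load central; which is heavier varies and cannot be seen. Both start flat on the counter, on the robot's side of the balance, one left, one right (varies), long axes roughly along world y.
- box_b: The other box: same size, look and frame as box_a.
- balance: Fixed wooden stand of the balance, base 130 x 160 x 14 mm, pivot axis 68 mm above the counter along its x. Origin: centre of the base's underside. The beam runs along its y; yaw within about 0.15 rad of the world's.
- pan_left (a point): Centre of the upper face of the white pan on the balance's +y arm, 150 mm from the pivot; axes fixed to the beam (x across the beam, y along it, z normal to the pan), so it moves and tilts with it. Pan floor 142 mm (x) by 82 mm (y) inside a rim 8 mm high, 4 mm thick; 80 mm above the counter when the beam is level.
- pan_right (a point): The same for the pan on the -y arm. A steel pointer at the middle of the beam rises 29 mm above pan level. The gripper can stand above a pan without meeting it.
- beam (a joint): Beam angle, rad: 0 level (its start, held by a weak spring, 0.35 N m/rad), positive: left (+y) pan down, negative: right (-y) pan down, stops at +-0.13 (pan 20 mm down or up). One box alone tips it fully to its own side; with a box on each pan it goes fully to the heavier side within about a second.
- tray: Fixed open white plastic tray, outside 180 mm (x) by 140 mm (y) by 36 mm high, walls 4 mm. Origin: centre of the underside. It stands either at the left or at the right of the balance, its place changing with the brush pot's.
- tray_floor (a point): Centre of the tray's inner floor, 4 mm above the counter, axes as the tray.
- brush_pot: Bystander: green pot, 84 mm across, 90 mm high, with upright paint brushes leaning out to 90 mm across and reaching 166 mm high. Origin: centre of the underside.
- paint_bottle: Bystander: blue paint bottle with white cap, 64 mm across, 130 mm high. Origin: centre of the underside.
- books: Bystander: blue book lying flat, 90 x 130 x 37 mm. Origin: centre of the underside.

How it is judged:
By the outcome, as a careful person would: the job done as asked, in the order asked, and still so for the second after the job is handed in, with the robot touching nothing.
It also fails if it takes over 72 s, if anything falls off the work surface, if the arm or the gripper's body presses on something with over 40 N, if the wrist force passes 120 N, or if a joint passes its speed limit or range.

ROBOT

A 7-joint arm with a two-finger parallel gripper is mounted at the origin on the work surface. World frame = base frame: x ahead of the robot, y to its left, z up, the work surface at z = 0. Lengths are in m, angles in rad, forces in N, time in s.
With the tool pointing down it reaches from about 0.35 to 0.9 m from the base axis. Payload 8.1 kg.
Tool frame: the origin (TCP) lies midway between the tips of the shut fingers; the grasp point (between the pads) lies 19 mm behind it; z points along the fingers, y is the line along which they close (so a half turn about z gives the same grasp; the last joint's range is limited). The gripper opens to 92 mm and grips with 3 to 60 N. Pads are 19 mm wide; open, the fingers measure 130 mm over their backs; the gripper's body (75 mm by 190 mm) begins 47 mm behind the grasp point.
Start: joints at [-1.428, 0.434, 0.025, 1.573, -0.012, 1.134, -0.075], TCP at [0.152, 0.606, 0.227] pointing down, gripper open.
Joint ranges: [-2.62, 2.62], [-0.44, 2.09], [-1.27, 1.32], [0.08, 2.57], [-1.32, 4.46], [0.12, 2], [-2.74, 2.74]. Speed limits (rad/s): [2.22, 2.22, 3.01, 3.01, 3.14, 3.14, 3.14].

INTERFACE

Orientations are given as a rotation vector (axis times angle).
In Python, from station import ctrl gives the robot as it stands.
- The arm moves only by the tool send_path, called after "Emit:" as a command line: name --argument value ..., lists and objects as JSON in quotes. Schema: {"type":"object","properties":{"increments":{"type":"object","properties":{"deltas":{"type":"array","items":{"type":"array","items":{"type":"number"},"minItems":6,"maxItems":6},"minItems":1,"maxItems":8}},"additionalProperties":false,"required":["deltas"]},"aperture":{"type":"number"},"only":{"type":"string"},"quiet":{"type":"boolean"},"lines":{"type":"string"}},"required":["increments"],"additionalProperties":false}. increments is an object whose key "deltas" holds a list of rows, 1 to 8 of them, each of 6 numbers: dx, dy, dz in mm, then a rotation vector rx, ry, rz in units of 0.05 rad; each row is the pose to reach, as a shift and turn from the pose commanded when the call began, along the tool's axes at that moment; what a row does not reach only later rows make up. A row lasts 1/12 s, in which the tool goes at most 0.0417 m and 0.125 rad, less where a joint would pass 70% of its speed; a pose out of reach is approached as far as the arm can. aperture is the opening from 0.0 (shut) to 1.0 (fully open), set as the call begins (left out keeps the last). The fingers move at their own pace and stop on an object; the grip force is fixed at half the most. Time passes only in rows, so rows that do not move let the fingers close. The tool returns the time, the measured TCP pose, the force, the opening and the grip force at its end. only (a regular expression) keeps the lines of the reply that match it, lines (a string "A,B") keeps lines A to B, and quiet returns only ok. Input that does not fit is refused with a message, and nothing moves.
- ctrl.get_obs(): the state, without advancing time (a new reading comes with each control period).
- ctrl.capture(name): name is "scene" or "side" or "wrist"; returns (picture, depth): 420x560x3 uint8, red, green, blue; 420x560 float32, m along the optical axis (not along the pixel's ray), 0 where there is no reading.
- ctrl.get_calibration(name): a dict with "camera_matrix" (3x3 intrinsics, pixels), "R" (3x3) and "t" (3): a world point X has camera coordinates R X + t. Camera axes: x right, y down, z forward; pixel columns grow to the right and rows downward; lengths in m; the calibration is good to about 2 mm. A picture is of the moment at which its call begins: read the wrist's pose just before it. get_calibration takes no time and is no camera call; for the wrist camera it gives the pose at the moment of the call.
- ctrl.sign_off(): hands the job in; it is judged then, once.
The state is a dict: "clock": time; "joints": joint angles; "qd": joint speeds; "joint_torque": joint torques, N m; "ee_pos": TCP position; "tool_rot": TCP orientation; "contact_force": force on the tool from outside, world axes, zero at the start; "ft_torque": the same for the moment, N m; "width": opening from 0.0 (shut) to 1.0 (fully open); "grasp_force": force on a finger pad.
Only numpy, scipy, OpenCV 4.12 (cv2) and the standard library are available. Lean on these libraries where they do the work, as an engineer would, in place of code of your own. Each camera call takes 0.05 s, during which the arm holds its last target. There are 200 camera calls.

## Working session

There is one attempt and no reset: what is moved stays moved. The work goes in short steps, Python scripts to look and compute and a tool call to move; the robot and the scene stay as the last step left them, time stands still between calls to the robot, and variables do not carry over. Pictures are saved under pics/ and viewed, at most 10 in all, crops included, and the job is handed in when it is done.

```bash
ls; mkdir -p pics; python3 - <<'E'
from station import ctrl
import cv2,numpy as np
for n in("scene","side"):
    p,d=ctrl.capture(n);c=ctrl.get_calibration(n)
    cv2.imwrite(f"pics/{n}0.png",p[:,:,::-1]);np.savez(f"{n}0.npz",p=p,d=d,**c)
    print(n,c)
print(ctrl.get_obs())
E
```

```text
pics
station.py
scene {'camera_matrix': array([[494.32012658,   0.        , 279.01839977],
       [  0.        , 494.32012658, 216.17349845],
       [  0.        ,   0.        ,   1.        ]]), 'R': array([[ 0.25519206,  0.96687136, -0.00606578],
       [ 0.8266508 , -0.22142828, -0.51731805],
       [-0.50152314,  0.12700118, -0.85577172]]), 't': array([-0.13734633, -0.44919959,  1.61532978])}
side {'camera_matrix': array([[499.76669532,   0.        , 282.33193881],
       [  0.        , 499.76669532, 207.37415121],
       [  0.        ,   0.        ,   1.        ]]), 'R': array([[ 0.9529137 , -0.302612  ,  0.01953079],
       [-0.14886505, -0.52293753, -0.83927084],
       [ 0.26418681,  0.79684523, -0.54336269]]), 't': array([-0.55515145,  0.14124912,  1.17161547])}
{'clock': 0.1, 'joints': array([-1.42760435,  0.43512454,  0.02500178,  1.57394567, -0.01157158,
        1.13400418, -0.07508282]), 'qd': array([-0.00059924, -0.00177789, -0.00123663, -0.00072597, -0.00121329,
        0.00065636, -0.00119895]), 'joint_torque': array([ 3.87670661e-03, -6.69121671e+01,  9.88418944e-01, -3.15144897e+01,
       -6.04130630e-02,  3.74724611e-02,  5.49177821e-05]), 'ee_pos': array([0.15204822, 0.60578418, 0.22606503]), 'tool_rot': array([-3.85218862e-01, -3.11788028e+00,  2.10103849e-03]), 'contact_force': array([-0.4952276 ,  0.57989876, -0.9028182 ]), 'ft_torque': array([0.02561176, 0.0311896 , 0.04308121]), 'grasp_force': 0.0, 'width': 0.9987072620568388}
```
View pics/scene0.png

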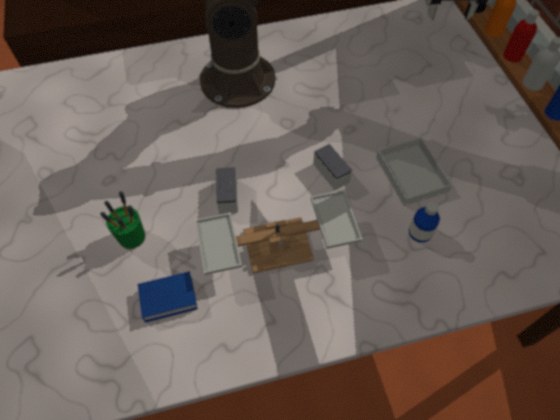

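View pics/side0.png

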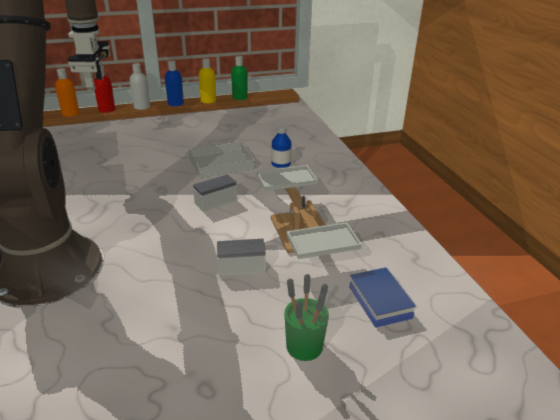

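The scene view shows the boxes at about (227,185) on the right and (332,162) on the left. The pans are at (219,243) and (336,218), the tray at (413,170), the bottle at (425,222), the pot at (125,225) and the book at (167,296). Next I'll measure these from depth.

```bash
cat > h.py <<'E'
import numpy as np,cv2
def cloud(p,d,K,R,t):
    v,u=np.mgrid[:420,:560]
    c=np.stack([(u-K[0,2])*d/K[0,0],(v-K[1,2])*d/K[1,1],d],-1)
    return (c-t)@R   # world per pixel
def rect(W,m):
    (cx,cy),s,a=cv2.minAreaRect((W[m][:,:2]*1000).astype(np.float32))
    if s[0]<s[1]: s=s[::-1];a+=90
    return np.round([cx,cy],1),np.round(s,1),round((a+90)%180-90,1),round(np.median(W[m][:,2])*1000,1),int(m.sum())
def comp(W,d,seed,zlo,zhi):
    m=((W[...,2]>zlo)&(W[...,2]<zhi)&(d>0)).astype(np.uint8)
    n,l=cv2.connectedComponents(m,connectivity=4)
    return (l==l[seed[1],seed[0]])&(m>0) if m[seed[1],seed[0]] else m*0>1
E
python3 - <<'E'
from h import *
S={}
for n in("scene","side"):
    z=np.load(n+"0.npz");W=cloud(z['p'],z['d'],z['camera_matrix'],z['R'],z['t']);S[n]=(W,z['d'])
seeds={"scene":dict(boxR=((226,183),.05,.075),boxL=((332,160),.05,.075),panR=((219,243),.068,.1),panL=((336,216),.068,.1),book=((167,294),.028,.05)),
"side":dict(boxR=((241,249),.05,.075),boxL=((215,184),.05,.075),panR=((325,240),.068,.1),panL=((288,179),.068,.1))}
for n,(W,d) in S.items():
    print(n,"table z",np.median(W[d>0][:,2]))
    for k,a in seeds[n].items():
        m=comp(W,d,*a); print(k,W[a[0][1],a[0][0]].round(4),rect(W,m) if m.sum()>10 else None)
    # tray: rim points near seed
    for nm,c,r,lo,hi in(("tray",(413,170) if n=="scene" else (222,160),.14,.028,.045),("bottle",(425,222) if n=="scene" else (282,152),.06,.06,.2)):
        P=W[c[1],c[0]];m=(np.hypot(*(W[...,:2]-P[:2]).transpose(2,0,1))<r)&(W[...,2]>lo)&(W[...,2]<hi)&(d>0)
        if nm=="tray":
            n_,l,st,_=cv2.connectedComponentsWithStats(m.astype(np.uint8));m=l==1+np.argmax(st[1:,4])
        print(nm,P.round(4),rect(W,m))
E
```

```text
scene table z -0.0021942945746515827
boxR [ 0.4401 -0.1211  0.0591] (array([ 441.2, -120.4]), array([118.3,  51. ]), -11.2, np.float64(59.9), 676)
boxL [0.4435 0.1762 0.0639] (array([442.5, 180.3]), array([112.9,  55.5]), 16.4, np.float64(59.6), 664)
panR [ 0.6234 -0.1747  0.0751] (array([629.2, -26.7]), array([391.1, 154.7]), 88.6, np.float64(78.0), 5083)
panL [0.6263 0.1262 0.0794] (array([629.2, -26.7]), array([391.1, 154.7]), 88.6, np.float64(78.0), 5083)
book [ 0.706  -0.3228  0.0361] (array([ 704.9, -324.5]), array([130.6,  93. ]), -89.4, np.float64(35.1), 1927)
tray [ 0.4923  0.4105 -0.0007] (array([505.5, 399.9]), array([186.1, 145. ]), 5.9, np.float64(32.7), 453)
bottle [0.7047 0.332  0.0877] (array([695.3, 342.3]), array([62.6, 53.8]), 49.1, np.float64(90.9), 595)
side table z 0.0007188137769089421
boxR [ 0.4381 -0.1387  0.0637] (array([ 440.3, -127. ]), array([109.4,  59.2]), -12.0, np.float64(61.9), 835)
boxL [0.4385 0.1677 0.0633] (array([438.9, 174.4]), array([111.9,  56.8]), 18.2, np.float64(61.9), 516)
panR [ 0.6264 -0.1811  0.0807] (array([626.6, -29.8]), array([399.9, 152.9]), 88.2, np.float64(80.3), 3591)
panL [0.6317 0.1084 0.0821] (array([626.6, -29.8]), array([399.9, 152.9]), 88.2, np.float64(80.3), 3591)
tray [0.5077 0.4174 0.003 ] (array([501.8, 397.1]), array([180.8, 153.1]), 4.8, np.float64(33.4), 381)
bottle [0.6804 0.3151 0.0586] (array([683.1, 334.4]), array([63.5, 46.2]), -16.7, np.float64(89.6), 377)
```

```bash
cat > go.py <<'E'
# x y z(mm, TCP) yaw(deg) beam_angle(rad): prints delta in current tool frame
import sys,numpy as np
from scipy.spatial.transform import Rotation as Ro
from station import ctrl
x,y,z,psi,th=map(float,sys.argv[1:6])
o=ctrl.get_obs();R0=Ro.from_rotvec(o['tool_rot'])
p=np.radians(psi);c,s=np.cos(p),np.sin(p)
yv=np.array([-s,c,0]);zv=np.array([0,0,-1.]);D=Ro.from_matrix(np.stack([np.cross(yv,zv),yv,zv],1))
R1=Ro.from_rotvec(-th*np.array([c,s,0]))*D
d=R0.inv().apply(np.array([x,y,z])/1000-o['ee_pos']);r=(R0.inv()*R1).as_rotvec()
print(round(o['clock'],2),o['ee_pos'].round(4),"delta",d.round(4),r.round(3),"dist",np.linalg.norm(d).round(3),"F",o['contact_force'].round(1),"w",round(o['width'],3))
E
python3 go.py 440.5 177.5 130 17.3 0
```

```text
0.1 [0.152  0.6058 0.2261] delta [-0.384  -0.3451  0.0966] [-0.001 -0.    -0.548] dist 0.525 F [-0.5  0.6 -0.9] w 0.999
```

Units first: shifts go in mm and turns go in units of 0.05 rad. So -0.384 m is -384, -0.345 m is -345, -0.548 rad is -10.96.

Emit:
send_path --increments '{"deltas":[[-384, -345, 60, 0, 0, -10.96], [-384, -345, 60, 0, 0, -10.96], [-384, -345, 60, 0, 0, -10.96], [-384, -345, 60, 0, 0, -10.96], [-384, -345, 60, 0, 0, -10.96], [-384, -345, 60, 0, 0, -10.96], [-384, -345, 60, 0, 0, -10.96], [-384, -345, 60, 0, 0, -10.96]]}' --aperture 1.0

```text
clock: 0.77
ee_pos: [0.3378, 0.3296, 0.188]
tool_rot: [0.473, -3.106, 0.0]
contact_force: [0.8, 0.5, -0.6]
width: 1.0
grasp_force: 0.0
```

```bash
python3 go.py 440.5 177.5 130 17.3 0
```

```text
0.77 [0.3378 0.3296 0.188 ] delta [-0.0528 -0.1758  0.058 ] [-0. -0.  0.] dist 0.192 F [ 0.8  0.5 -0.6] w 1.0
```

To row units: -0.176 m is -176, 0.058 m is 58.

Emit:
send_path --increments '{"deltas":[[-53, -176, 58, 0, 0, 0], [-53, -176, 58, 0, 0, 0], [-53, -176, 58, 0, 0, 0], [-53, -176, 58, 0, 0, 0], [-53, -176, 58, 0, 0, 0], [-53, -176, 58, 0, 0, 0]]}'

```text
clock: 1.27
ee_pos: [0.442, 0.1733, 0.1287]
tool_rot: [0.46, -3.106, 0.005]
contact_force: [-0.6, -0.5, 0.1]
width: 0.996
grasp_force: 0.0
```

```bash
python3 go.py 440.5 177.5 26 17.3 0; python3 - <<'E'
from station import ctrl
from h import *
c=ctrl.get_calibration("wrist");p,d=ctrl.capture("wrist")
cv2.imwrite("pics/w1.png",p[:,:,::-1]);np.savez("w1.npz",p=p,d=d,**c)
E
```

```text
1.27 [0.442  0.1733 0.1287] delta [-0.      0.0047  0.1027] [-0.003 -0.002 -0.008] dist 0.103 F [-0.6 -0.5  0.1] w 0.996
```

View pics/w1.png

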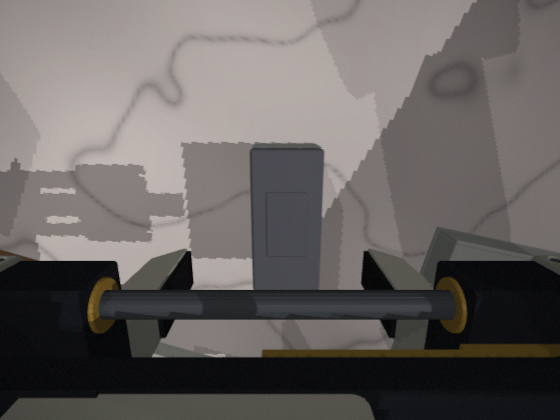

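The wrist view has the box aligned between the fingers, with the lid's far edge at row 148 and columns 251 to 322. I'll check the long-axis offset from that edge.

```bash
python3 - <<'E'
from h import *
z=np.load("w1.npz");K,R,t=z['camera_matrix'],z['R'],z['t']
C=-R.T@t
E=[]
for u,v in((251,148),(322,148)):
    r=R.T@np.linalg.inv(K)@[u,v,1];P=C+r*(.062-C[2])/r[2];E.append(P);print(P.round(4))
e=E[1]-E[0];m=(E[0]+E[1])/2;n=np.array([-e[1],e[0]])/np.hypot(e[0],e[1])
for s in(1,-1): print(np.linalg.norm(e),m[:2]+s*.055*n,np.degrees(np.arctan2(n[1],n[0])))
E
```

```text
[0.3909 0.1388 0.062 ]
[0.3768 0.1855 0.062 ]
0.048700744233323885 [0.33122949 0.14622384] -163.16232360257905
0.048700744233323885 [0.43651371 0.17808658] -163.16232360257905
```

To row units: 0.102 m is 102, 0.08 m is 80, -0.008 rad is -0.16.

Emit:
send_path --increments '{"deltas":[[3, 5, 40, 0, 0, -0.16], [3, 5, 80, 0, 0, -0.16], [3, 5, 102, 0, 0, -0.16], [3, 5, 102, 0, 0, -0.16], [3, 5, 102, 0, 0, -0.16]]}'

```text
clock: 1.73
ee_pos: [0.4346, 0.1839, 0.0279]
tool_rot: [0.487, -3.101, 0.001]
contact_force: [0.8, -0.0, 1.4]
width: 0.997
grasp_force: 0.0
```

Emit:
send_path --increments '{"deltas":[[0, 0, 0, 0, 0, 0], [0, 0, 0, 0, 0, 0], [0, 0, 0, 0, 0, 0], [0, 0, 0, 0, 0, 0], [0, 0, 0, 0, 0, 0], [0, 0, 0, 0, 0, 0], [0, 0, 0, 0, 0, 0], [0, 0, 0, 0, 0, 0]]}' --aperture 0.0

```text
clock: 2.4
ee_pos: [0.4362, 0.1829, 0.0286]
tool_rot: [-0.484, 3.103, -0.0]
contact_force: [-0.1, -3.0, 7.3]
width: 0.569
grasp_force: 30.0
```

```bash
python3 go.py 440.5 177.5 180 17.3 0
```

```text
2.4 [0.4362 0.1829 0.0286] delta [-0.0025 -0.0065 -0.1514] [-0.     0.001  0.007] dist 0.152 F [-0.1 -3.   7.3] w 0.569
```

To row units: -0.15 m is -150, -0.13 m is -130.

Emit:
send_path --increments '{"deltas":[[0, 0, -20, 0, 0, 0], [0, 0, -50, 0, 0, 0], [0, 0, -90, 0, 0, 0], [0, 0, -130, 0, 0, 0], [0, 0, -150, 0, 0, 0], [0, 0, -150, 0, 0, 0]]}'

```text
clock: 2.9
ee_pos: [0.4377, 0.1845, 0.1824]
tool_rot: [-0.484, 3.097, 0.004]
contact_force: [0.6, 0.3, -4.7]
width: 0.564
grasp_force: 30.0
```

```bash
python3 go.py 632 122 140 -1.6 0
```

```text
2.9 [0.4377 0.1845 0.1824] delta [-0.1656 -0.1189  0.0433] [0.003 0.006 0.338] dist 0.208 F [ 0.6  0.3 -4.7] w 0.564
```

Emit:
send_path --increments '{"deltas":[[-30, -20, 0, 0, 0, 1.2], [-60, -45, 0, 0, 0, 2.6], [-100, -70, 10, 0, 0, 4.4], [-135, -100, 25, 0, 0, 6], [-160, -115, 40, 0, 0, 6.76], [-166, -119, 43, 0, 0, 6.76], [-166, -119, 43, 0, 0, 6.76]]}'

```text
clock: 3.48
ee_pos: [0.6308, 0.1178, 0.1307]
tool_rot: [-0.049, -3.137, 0.005]
contact_force: [-1.1, -0.3, -5.3]
width: 0.565
grasp_force: 30.0
```

Emit:
send_path --increments '{"deltas":[[0, 0, 0, 0, 0, 0], [0, 0, 0, 0, 0, 0]]}'

```text
clock: 3.65
ee_pos: [0.6285, 0.1213, 0.1341]
tool_rot: [-0.042, -3.139, -0.0]
contact_force: [-0.8, 0.1, -4.3]
width: 0.57
grasp_force: 30.0
```

```bash
python3 go.py 632 122 111 -1.6 0
python3 - <<'E'
from station import ctrl
from h import *
for n in("scene","side"):
    p,d=ctrl.capture(n);cv2.imwrite(f"pics/{n}2.png",p[:,:,::-1])
a=cv2.imread("pics/scene2.png")[150:300,170:400];b=cv2.imread("pics/side2.png")[120:270,200:430]
cv2.imwrite("pics/c2.png",cv2.resize(np.vstack([a,b]),None,fx=2,fy=2))
E
```

```text
3.65 [0.6285 0.1213 0.1341] delta [-0.0036  0.0008  0.0231] [-0.    -0.003  0.001] dist 0.023 F [-0.8  0.1 -4.3] w 0.57
```

View pics/c2.png

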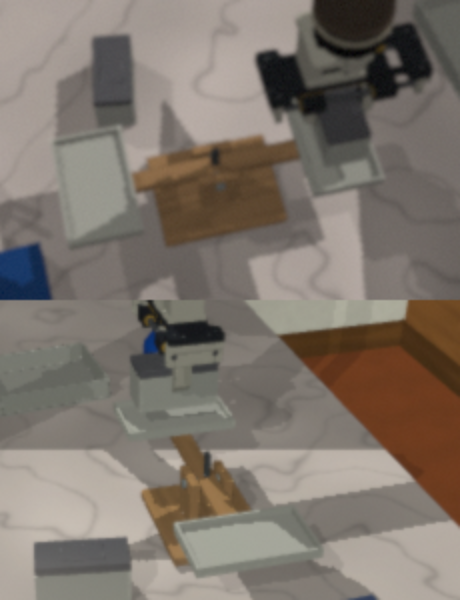

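The box hangs above the left pan, roughly aligned with it. I'll check each pan's own pose in the saved images before lowering.

```bash
python3 - <<'E'
from h import *
for n in("scene","side"):
    z=np.load(n+"0.npz");d=z['d'];W=cloud(z['p'],d,z['camera_matrix'],z['R'],z['t'])
    P=W-[.6275,-.028,0];a=np.radians(-1.6);yb=-np.sin(a)*P[...,0]+np.cos(a)*P[...,1];xb=np.cos(a)*P[...,0]+np.sin(a)*P[...,1]
    for s in(1,-1):
        m=(d>0)&(s*yb>.115)&(s*yb<.25)&(abs(xb)<.12)&(W[...,2]>.065)&(W[...,2]<.1)
        k,l,st,_=cv2.connectedComponentsWithStats(m.astype(np.uint8));m=l==1+np.argmax(st[1:,4])
        q=lambda v:np.percentile(v[m],[.5,99.5]).round(4)
        print(n,s,rect(W,m),"xb",q(xb),"yb",q(yb))
        # end edge direction: extreme |yb| per xb bin -> long-side line fit
        xs=np.arange(-.06,.061,.01);ys=[np.percentile((s*yb)[m&(abs(xb-x)<.005)],98) for x in xs]
        f=np.polyfit(xs,ys,1);print("  outer edge",f.round(4), "yaw deg",-1.6+np.degrees(np.arctan(s*f[0])))
E
```

```text
scene 1 (array([632.9, 127.8]), array([154.7,  82.2]), -1.4, np.float64(78.7), 1764) xb [-0.0737  0.0771] yb [0.1154 0.1958]
  outer edge [-0.0003  0.1942] yaw deg -1.617423300319775
scene -1 (array([ 625.3, -182.6]), array([153.6,  79. ]), -1.6, np.float64(78.5), 1829) xb [-0.0729  0.0775] yb [-0.1936 -0.1155]
  outer edge [-0.004   0.1921] yaw deg -1.3729498058316594
side 1 (array([631.5, 129.5]), array([153.1,  80.7]), -0.8, np.float64(80.8), 835) xb [-0.0764  0.0733] yb [0.1188 0.1943]
  outer edge [-0.0033  0.1921] yaw deg -1.791549001347159
side -1 (array([ 622.2, -186.3]), array([151.6,  86.7]), -1.6, np.float64(80.4), 1585) xb [-0.0761  0.074 ] yb [-0.1998 -0.1154]
  outer edge [-0.0039  0.1984] yaw deg -1.374185299693791
```

To row units: 0.001 m is 1, 0.023 m is 23, -0.003 rad is -0.06.

Emit:
send_path --increments '{"deltas":[[-4, 1, 10, 0, -0.06, 0], [-4, 1, 19, 0, -0.06, 0], [-4, 1, 23, 0, -0.06, 0], [-4, 1, 23, 0, -0.06, 0], [-4, 1, 23, 0, -0.06, 0]]}'

```text
clock: 4.17
ee_pos: [0.6337, 0.1215, 0.1117]
tool_rot: [0.043, 3.139, -0.001]
contact_force: [0.1, 0.1, -3.5]
width: 0.566
grasp_force: 30.0
```

```bash
python3 go.py 632.2 125.8 90 -1.6 0.12
```

```text
4.17 [0.6337 0.1215 0.1117] delta [0.0016 0.0043 0.0217] [0.12  0.002 0.   ] dist 0.022 F [ 0.1  0.1 -3.5] w 0.566
```

Emit:
send_path --increments '{"deltas":[[0, 1, 5, 0.4, 0, 0], [1, 2, 10, 1, 0, 0], [2, 3, 15, 1.6, 0, 0], [2, 4, 19, 2.1, 0, 0], [2, 4, 22, 2.4, 0, 0], [2, 4, 22, 2.4, 0, 0], [2, 4, 22, 2.4, 0, 0]]}'

```text
clock: 4.75
ee_pos: [0.6323, 0.126, 0.0901]
tool_rot: [0.043, 3.134, -0.188]
contact_force: [0.4, 0.0, -3.8]
width: 0.565
grasp_force: 30.0
```

```bash
python3 go.py 632.2 125.8 89 -1.6 0.13
```

```text
4.75 [0.6323 0.126  0.0901] delta [ 0.0001 -0.0001  0.0011] [0.01  0.003 0.001] dist 0.001 F [ 0.4  0.  -3.8] w 0.565
```

To row units: 0.003 m is 3, 0.002 m is 2, 0.01 rad is 0.2.

Emit:
send_path --increments '{"deltas":[[0, 0, 2, 0.2, 0.04, 0], [0, 0, 3, 0.2, 0.04, 0], [0, 0, 3, 0.2, 0.04, 0]]}'

```text
clock: 5.0
ee_pos: [0.633, 0.1244, 0.089]
tool_rot: [0.046, 3.134, -0.204]
contact_force: [-3.5, 0.6, 8.7]
width: 0.563
grasp_force: 30.0
```

```bash
python3 go.py 632.2 125.8 89 -1.6 0.13;  python3 - <<'E'
from station import ctrl
from h import *
for n in("scene","side"):
    p,d=ctrl.capture(n);cv2.imwrite(f"pics/{n}3.png",p[:,:,::-1])
a=cv2.imread("pics/scene3.png")[160:280,190:390];b=cv2.imread("pics/side3.png")[110:230,230:430]
cv2.imwrite("pics/c3.png",cv2.resize(np.hstack([a,b]),None,fx=2,fy=2,interpolation=2))
E
```

```text
5.0 [0.633  0.1244 0.089 ] delta [ 0.0009  0.0013 -0.0001] [ 0.     0.002 -0.002] dist 0.002 F [-3.5  0.6  8.7] w 0.563
```

View pics/c3.png

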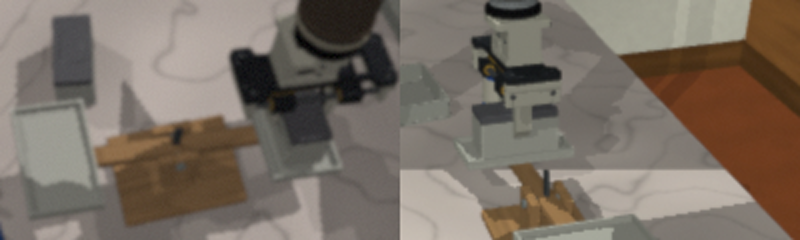

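The box now sits in the lowered left pan at its stop, with a contact force of +8.7 N. I'll release it and retreat along the tool axis.

To row units: -0.001 m is -1.

Emit:
send_path --increments '{"deltas":[[0, 0, -1, 0, 0, 0], [0, 0, -1, 0, 0, 0], [0, 0, -1, 0, 0, 0], [0, 0, -1, 0, 0, 0]]}' --aperture 0.85

```text
clock: 5.43
ee_pos: [0.6326, 0.1251, 0.0884]
tool_rot: [-0.045, -3.134, 0.204]
contact_force: [-0.7, 0.2, 0.3]
width: 0.802
grasp_force: 0.0
```

Emit:
send_path --increments '{"deltas":[[0, 0, -20, 0, 0, 0], [0, 0, -50, 0, 0, 0], [0, 0, -90, -1.2, 0, 0], [0, 0, -120, -2.6, 0, 0], [0, 0, -120, -2.6, 0, 0]]}' --aperture 1.0

```text
clock: 5.85
ee_pos: [0.6368, 0.1386, 0.2148]
tool_rot: [0.05, 3.129, 0.009]
contact_force: [0.9, -1.3, 0.6]
width: 0.998
grasp_force: 0.0
```

```bash
python3 go.py 441 -124 190 -11.6 0
```

```text
5.85 [0.6368 0.1386 0.2148] delta [ 0.1875 -0.2689  0.021 ] [0.007 0.012 0.17 ] dist 0.328 F [ 0.9 -1.3  0.6] w 0.998
```

Emit:
send_path --increments '{"deltas":[[188, -269, 21, 0, 0.24, 3.4], [188, -269, 21, 0, 0.24, 3.4], [188, -269, 21, 0, 0.24, 3.4], [188, -269, 21, 0, 0.24, 3.4], [188, -269, 21, 0, 0.24, 3.4], [188, -269, 21, 0, 0.24, 3.4], [188, -269, 21, 0, 0.24, 3.4], [188, -269, 21, 0, 0.24, 3.4]]}'

```text
clock: 6.52
ee_pos: [0.4352, -0.1248, 0.1859]
tool_rot: [-0.312, -3.115, 0.0]
contact_force: [0.6, -0.9, 0.5]
width: 0.998
grasp_force: 0.0
```

Emit:
send_path --increments '{"deltas":[[0, 0, 0, 0, 0, 0], [0, 0, 0, 0, 0, 0]]}'

```text
clock: 6.68
ee_pos: [0.4359, -0.1247, 0.1861]
tool_rot: [-0.317, -3.115, -0.0]
contact_force: [-0.1, 0.3, -0.1]
width: 0.996
grasp_force: 0.0
```

```bash
python3 go.py 441 -124 130 -11.6 0;  python3 - <<'E'
from station import ctrl
from h import *
c=ctrl.get_calibration("wrist");p,d=ctrl.capture("wrist")
K,R,t=c['camera_matrix'],c['R'],c['t'];W=cloud(p,d,K,R,t)
m=(d>0)&(W[...,2]>.055)&(W[...,2]<.07)&(np.hypot(W[...,0]-.44,W[...,1]+.124)<.09)
print("boxR wrist",rect(W,m))
p,d=ctrl.capture("scene");p2,d2=ctrl.capture("side")
cv2.imwrite("pics/c4.png",np.hstack([cv2.resize(x[:,:,::-1],(400,300)) for x in(p,)]+[cv2.resize(p2[110:260,230:430,::-1],(400,300))]))
c=ctrl.get_calibration("scene");W=cloud(p,d,c['camera_matrix'],c['R'],c['t'])
for nm,lo,hi,y0,y1 in(("boxL top",.105,.15,.07,.2),("panR",.085,.13,-.26,-.11)):
    m=(d>0)&(W[...,2]>lo)&(W[...,2]<hi)&(W[...,1]>y0)&(W[...,1]<y1)&(W[...,0]>.53)&(W[...,0]<.74);print(nm,rect(W,m))
E
```

```text
6.68 [ 0.4359 -0.1247  0.1861] delta [-0.0054  0.0017  0.0561] [-0.001 -0.011 -0.   ] dist 0.056 F [-0.1  0.3 -0.1] w 0.996
boxR wrist (array([ 438.7, -124.7]), array([110.3,  51.8]), -10.6, np.float64(61.1), 6497)
boxL top (array([637. , 128.1]), array([114.4,  55.4]), -0.4, np.float64(120.0), 923)
panR (array([ 625. , -165.1]), array([155. , 109.5]), -0.8, np.float64(98.1), 2174)
```

View pics/c4.png

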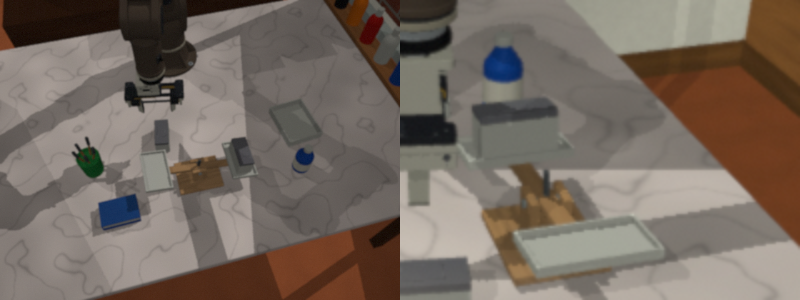

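The left box is seated on the lowered left pan and the right pan is up. Now I'll pick up the right box at (0.4387, -0.1247).

Emit:
send_path --increments '{"deltas":[[-3, 1, 40, 0, -0.22, -0.3], [-3, 1, 80, 0, -0.22, -0.3], [-3, 1, 120, 0, -0.22, -0.3], [-3, 1, 150, 0, -0.22, -0.3], [-3, 1, 158, 0, -0.22, -0.3], [-3, 1, 158, 0, -0.22, -0.3]]}'

```text
clock: 7.33
ee_pos: [0.4377, -0.1211, 0.0262]
tool_rot: [-0.284, -3.124, 0.001]
contact_force: [-0.5, 0.0, 0.7]
width: 1.001
grasp_force: 0.0
```

Emit:
send_path --increments '{"deltas":[[0, 0, 0, 0, 0, 0], [0, 0, 0, 0, 0, 0], [0, 0, 0, 0, 0, 0], [0, 0, 0, 0, 0, 0], [0, 0, 0, 0, 0, 0], [0, 0, 0, 0, 0, 0], [0, 0, 0, 0, 0, 0]]}' --aperture 0.0

```text
clock: 7.92
ee_pos: [0.4389, -0.1222, 0.0285]
tool_rot: [0.287, 3.128, -0.001]
contact_force: [-1.7, 0.9, 7.6]
width: 0.565
grasp_force: 30.0
```

Emit:
send_path --increments '{"deltas":[[0, 0, -20, 0, 0, 0], [0, 0, -50, 0, 0, 0], [0, 0, -90, 0, 0, 0], [0, 0, -130, 0, 0, 0], [0, 0, -160, 0, 0, 0], [0, 0, -160, 0, 0, 0]]}'

```text
clock: 8.42
ee_pos: [0.4415, -0.1229, 0.1935]
tool_rot: [0.287, 3.12, -0.001]
contact_force: [1.9, 0.7, -1.0]
width: 0.565
grasp_force: 30.0
```

```bash
python3 go.py 624 -176 165 -1.6 0.13
```

```text
8.42 [ 0.4415 -0.1229  0.1935] delta [-0.1888 -0.0189  0.0301] [ 0.129 -0.001 -0.156] dist 0.192 F [ 1.9  0.7 -1. ] w 0.565
```

Emit:
send_path --increments '{"deltas":[[-30, -3, 0, 0.4, 0, -0.6], [-70, -7, 0, 1, 0, -1.4], [-110, -12, 5, 1.6, 0, -2.2], [-150, -15, 15, 2.2, 0, -3], [-175, -18, 25, 2.58, 0, -3.12], [-189, -19, 30, 2.58, 0, -3.12], [-189, -19, 30, 2.58, 0, -3.12], [-189, -19, 30, 2.58, 0, -3.12]]}'

```text
clock: 9.08
ee_pos: [0.6202, -0.1752, 0.1565]
tool_rot: [-0.042, -3.12, 0.202]
contact_force: [-0.1, 0.1, -1.2]
width: 0.561
grasp_force: 30.0
```

Emit:
send_path --increments '{"deltas":[[0, 0, 0, 0, 0, 0], [0, 0, 0, 0, 0, 0]]}'

```text
clock: 9.25
ee_pos: [0.62, -0.1752, 0.1584]
tool_rot: [-0.043, -3.123, 0.201]
contact_force: [-0.9, -0.8, -1.9]
width: 0.562
grasp_force: 30.0
```

```bash
python3 go.py 624 -171.5 130 -1.6 0.13
```

```text
9.25 [ 0.62   -0.1752  0.1584] delta [-0.0042  0.0074  0.0276] [ 0.001 -0.01   0.001] dist 0.029 F [-0.9 -0.8 -1.9] w 0.562
```

To row units: 0.028 m is 28, 0.027 m is 27, -0.01 rad is -0.2.

Emit:
send_path --increments '{"deltas":[[-2, 3, 10, 0, -0.2, 0], [-4, 6, 20, 0, -0.2, 0], [-4, 7, 27, 0, -0.2, 0], [-4, 7, 28, 0, -0.2, 0], [-4, 7, 28, 0, -0.2, 0]]}'

```text
clock: 9.67
ee_pos: [0.6241, -0.1718, 0.1288]
tool_rot: [-0.041, -3.131, 0.202]
contact_force: [0.3, -0.4, -1.5]
width: 0.565
grasp_force: 30.0
```

```bash
python3 go.py 624 -171.5 127.7 -1.6 0.13
```

```text
9.67 [ 0.6241 -0.1718  0.1288] delta [0.0001 0.0004 0.001 ] [ 0.001 -0.001  0.002] dist 0.001 F [ 0.3 -0.4 -1.5] w 0.565
```

Emit:
send_path --increments '{"deltas":[[0, 0, 1, 0, 0, 0], [0, 0, 2, 0, 0, 0], [0, 0, 2, 0, 0, 0]]}'

```text
clock: 9.92
ee_pos: [0.6251, -0.1724, 0.1278]
tool_rot: [-0.041, -3.134, 0.203]
contact_force: [-0.4, 0.6, 1.0]
width: 0.565
grasp_force: 30.0
```

```bash
python3 go.py 624 -171.5 127.7 -1.6 0.13; python3 - <<'E'
from station import ctrl
from h import *
p,_=ctrl.capture("scene");q,_=ctrl.capture("side")
cv2.imwrite("pics/c5.png",np.hstack([cv2.resize(p[160:280,190:350,::-1],(400,300)),cv2.resize(q[130:280,230:430,::-1],(400,300))]))
E
```

```text
9.92 [ 0.6251 -0.1724  0.1278] delta [ 0.0011  0.0008 -0.    ] [0.001 0.001 0.001] dist 0.001 F [-0.4  0.6  1. ] w 0.565
```

View pics/c5.png

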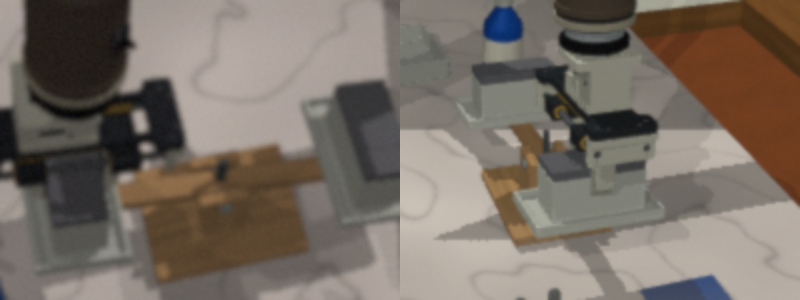

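The right box now rests on the raised right pan; the force went from -1.5 to +1.0 N. I'll release it, retreat and let the balance settle.

To row units: -0.001 m is -1.

Emit:
send_path --increments '{"deltas":[[0, 0, -1, 0, 0, 0], [0, 0, -1, 0, 0, 0], [0, 0, -1, 0, 0, 0], [0, 0, -1, 0, 0, 0], [0, 0, -1, 0, 0, 0]]}' --aperture 0.85

```text
clock: 10.43
ee_pos: [0.6248, -0.172, 0.1284]
tool_rot: [-0.041, -3.133, 0.203]
contact_force: [-0.5, -0.3, -0.4]
width: 0.838
grasp_force: 0.0
```

Emit:
send_path --increments '{"deltas":[[0, 0, -20, 0, 0, 0], [0, 0, -50, 0, 0, 0], [0, 0, -80, -1.2, 0, 0], [0, 0, -100, -2.6, 0, 0], [0, 0, -100, -2.6, 0, 0], [0, 0, -100, -2.6, 0, 0], [0, 0, -100, -2.6, 0, 0], [0, 0, -100, -2.6, 0, 0]]}' --aperture 1.0

```text
clock: 11.1
ee_pos: [0.6246, -0.1582, 0.226]
tool_rot: [-0.04, -3.139, -0.001]
contact_force: [0.2, 0.7, -0.4]
width: 0.999
grasp_force: 0.0
```

```bash
python3 go.py 636 126 190 -1.6 0.0
```

```text
11.1 [ 0.6246 -0.1582  0.226 ] delta [-0.0044  0.2843  0.0363] [ 0.001 -0.003  0.003] dist 0.287 F [ 0.2  0.7 -0.4] w 0.999
```

Emit:
send_path --increments '{"deltas":[[0, 0, 0, 0, 0, 0], [0, 0, 0, 0, 0, 0], [0, 0, 0, 0, 0, 0], [0, 0, 0, 0, 0, 0], [0, 0, 0, 0, 0, 0], [0, 0, 0, 0, 0, 0], [0, 0, 0, 0, 0, 0], [0, 0, 0, 0, 0, 0]]}'

```text
clock: 11.77
ee_pos: [0.6251, -0.1592, 0.2275]
tool_rot: [-0.041, -3.141, -0.001]
contact_force: [-0.3, 0.7, 0.1]
width: 1.0
grasp_force: 0.0
```

```bash
python3 - <<'E'
from station import ctrl
from h import *
p,d=ctrl.capture("scene");q,_=ctrl.capture("side")
cv2.imwrite("pics/c6.png",np.hstack([cv2.resize(p[160:280,190:350,::-1],(400,300)),cv2.resize(q[130:280,230:430,::-1],(400,300))]))
c=ctrl.get_calibration("scene");W=cloud(p,d,c['camera_matrix'],c['R'],c['t'])
for nm,lo,hi,y0,y1 in(("boxL top",.105,.17,.07,.2),("boxR",.105,.18,-.26,-.11)):
    m=(d>0)&(W[...,2]>lo)&(W[...,2]<hi)&(W[...,1]>y0)&(W[...,1]<y1)&(W[...,0]>.56)&(W[...,0]<.74);print(nm,rect(W,m))
E
```

```text
boxL top (array([636.8, 128.8]), array([113.3,  54.5]), -2.8, np.float64(120.1), 923)
boxR (array([ 634.3, -174.3]), array([137.6,  88.8]), -1.9, np.float64(157.4), 1395)
```

View pics/c6.png

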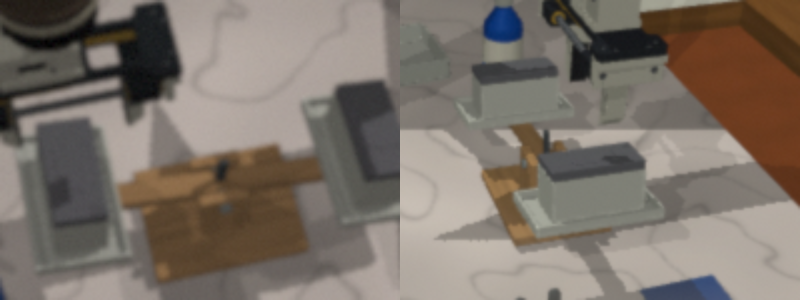

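Both boxes are centred and the left pan stayed down, so the left box is the heavier. I'll fetch it, backing off along the pan's normal.

Emit:
send_path --increments '{"deltas":[[-5, 296, 20, 2.6, 0, 0], [-5, 296, 20, 2.6, 0, 0], [-5, 296, 20, 2.6, 0, 0], [-5, 296, 20, 2.6, 0, 0], [-5, 296, 20, 2.6, 0, 0], [-5, 296, 20, 2.6, 0, 0], [-5, 296, 20, 2.6, 0, 0], [-5, 296, 20, 2.6, 0, 0]]}'

```text
clock: 12.53
ee_pos: [0.637, 0.1457, 0.2067]
tool_rot: [-0.028, -3.133, 0.196]
contact_force: [-1.0, 0.8, -0.2]
width: 0.999
grasp_force: 0.0
```

Emit:
send_path --increments '{"deltas":[[0, 0, 0, 0, 0, 0], [0, 0, 0, 0, 0, 0]]}'

```text
clock: 12.7
ee_pos: [0.6378, 0.1376, 0.2074]
tool_rot: [-0.038, -3.133, 0.203]
contact_force: [0.1, -1.4, 0.4]
width: 1.0
grasp_force: 0.0
```

```bash
python3 go.py 633.5 125 88.7 -1.6 0.13
```

```text
12.7 [0.6378 0.1376 0.2074] delta [0.0039 0.0027 0.1193] [ 0.    -0.     0.004] dist 0.119 F [ 0.1 -1.4  0.4] w 1.0
```

To row units: 0.118 m is 118, 0.115 m is 115, 0.004 rad is 0.08.

Emit:
send_path --increments '{"deltas":[[4, 3, 35, 0, 0, 0.08], [4, 3, 70, 0, 0, 0.08], [4, 3, 100, 0, 0, 0.08], [4, 3, 115, 0, 0, 0.08], [4, 3, 118, 0, 0, 0.08], [4, 3, 118, 0, 0, 0.08], [4, 3, 118, 0, 0, 0.08]]}'

```text
clock: 13.28
ee_pos: [0.6346, 0.1234, 0.0917]
tool_rot: [0.05, 3.135, -0.203]
contact_force: [0.3, 0.3, 0.3]
width: 1.0
grasp_force: 0.0
```

```bash
python3 go.py 633.5 125 88.7 -1.6 0.13
```

```text
13.28 [0.6346 0.1234 0.0917] delta [0.0012 0.0019 0.0028] [ 0.001  0.002 -0.004] dist 0.004 F [0.3 0.3 0.3] w 1.0
```

To row units: 0.002 m is 2, 0.001 m is 1.

Emit:
send_path --increments '{"deltas":[[0, 2, 1, 0, 0, 0], [0, 2, 2, 0, 0, 0], [0, 2, 2, 0, 0, 0], [0, 2, 2, 0, 0, 0], [0, 2, 2, 0, 0, 0], [0, 2, 2, 0, 0, 0], [0, 2, 2, 0, 0, 0], [0, 2, 2, 0, 0, 0]]}' --aperture 0.0

```text
clock: 13.95
ee_pos: [0.6337, 0.1261, 0.0883]
tool_rot: [-0.048, -3.133, 0.203]
contact_force: [-0.6, -0.1, 2.4]
width: 0.565
grasp_force: 30.0
```

```bash
python3 go.py 633.5 125 88.7 -1.6 0.13
```

```text
13.95 [0.6337 0.1261 0.0883] delta [ 0.0002 -0.0011 -0.0003] [ 0.001  0.    -0.002] dist 0.001 F [-0.6 -0.1  2.4] w 0.565
```

Emit:
send_path --increments '{"deltas":[[0, 0, -1, -0.2, 0, 0], [0, -1, -4, -0.6, 0, 0], [0, -3, -7, -1, 0, 0], [0, -4, -10, -1.4, 0, 0], [0, -5, -14, -1.9, 0, 0], [0, -7, -19, -2.6, 0, 0], [0, -7, -19, -2.6, 0, 0]]}'

```text
clock: 14.53
ee_pos: [0.6343, 0.1187, 0.1094]
tool_rot: [0.054, 3.139, 0.004]
contact_force: [-0.4, -0.5, -2.3]
width: 0.565
grasp_force: 30.0
```

Emit:
send_path --increments '{"deltas":[[0, -1, -4, -0.4, 0, 0], [0, -2, -7, -0.8, 0, 0], [0, -3, -10, -1.3, 0, 0], [0, -4, -13, -1.7, 0, 0], [0, -6, -17, -2.2, 0, 0], [0, -7, -20, -2.6, 0, 0], [0, -7, -25, -2.6, 0, 0], [0, -7, -35, -2.6, 0, 0]]}'

```text
clock: 15.2
ee_pos: [0.6325, 0.1138, 0.1422]
tool_rot: [0.049, 3.135, 0.204]
contact_force: [-0.2, -0.3, -4.6]
width: 0.562
grasp_force: 30.0
```

```bash
python3 go.py 630 120 200 -1.6 0
```

```text
15.2 [0.6325 0.1138 0.1422] delta [ 0.0028  0.0135 -0.0565] [ 0.13  -0.002 -0.004] dist 0.058 F [-0.2 -0.3 -4.6] w 0.562
```

To row units: -0.057 m is -57, -0.04 m is -40, 0.13 rad is 2.6.

Emit:
send_path --increments '{"deltas":[[3, 13, -20, 0.6, 0, 0], [3, 13, -40, 1.6, 0, 0], [3, 13, -57, 2.6, 0, 0], [3, 13, -57, 2.6, 0, 0], [3, 13, -57, 2.6, 0, 0]]}'

```text
clock: 15.62
ee_pos: [0.6307, 0.1223, 0.2018]
tool_rot: [0.043, 3.139, 0.004]
contact_force: [0.1, -0.8, -3.8]
width: 0.562
grasp_force: 30.0
```

```bash
python3 go.py 503.5 398.5 170 5.3 0
```

```text
15.62 [0.6307 0.1223 0.2018] delta [0.1348 0.2725 0.0323] [ 0.003  0.002 -0.12 ] dist 0.306 F [ 0.1 -0.8 -3.8] w 0.562
```

Emit:
send_path --increments '{"deltas":[[20, 30, 0, 0, 0, -0.4], [40, 65, 0, 0, 0, -0.8], [57, 100, 0, 0, 0, -1.2], [73, 135, 0, 0, 0, -1.6], [90, 170, 0, 0, 0, -2], [105, 205, 0, 0, 0, -2.4], [120, 240, 10, 0, 0, -2.4], [130, 260, 20, 0, 0, -2.4]]}'

```text
clock: 16.28
ee_pos: [0.5054, 0.3885, 0.1799]
tool_rot: [0.146, -3.136, -0.006]
contact_force: [-0.3, 0.3, -4.5]
width: 0.566
grasp_force: 30.0
```

Emit:
send_path --increments '{"deltas":[[5, 12, 10, 0, 0, 0], [5, 12, 10, 0, 0, 0], [5, 12, 10, 0, 0, 0]]}'

```text
clock: 16.53
ee_pos: [0.5017, 0.3942, 0.1693]
tool_rot: [0.141, -3.136, 0.002]
contact_force: [0.7, 0.0, -3.7]
width: 0.562
grasp_force: 30.0
```

```bash
python3 go.py 503.5 398.5 80 5.3 0
```

```text
16.53 [0.5017 0.3942 0.1693] delta [-0.0024  0.0042  0.0893] [-0.001 -0.002 -0.003] dist 0.089 F [ 0.7  0.  -3.7] w 0.562
```

To row units: 0.004 m is 4, 0.13 m is 130.

Emit:
send_path --increments '{"deltas":[[-2, 4, 30, 0, 0, 0], [-2, 4, 60, 0, 0, 0], [-2, 4, 90, 0, 0, 0], [-2, 4, 110, 0, 0, 0], [-2, 4, 125, 0, 0, 0], [-2, 4, 130, 0, 0, 0], [-2, 4, 130, 0, 0, 0], [-2, 4, 130, 0, 0, 0]]}'

```text
clock: 17.2
ee_pos: [0.5053, 0.3988, 0.042]
tool_rot: [-0.138, 3.137, 0.001]
contact_force: [1.2, -0.1, -2.6]
width: 0.566
grasp_force: 30.0
```

```bash
python3 go.py 503.5 398.5 33 5.3 0
```

```text
17.2 [0.5053 0.3988 0.042 ] delta [ 0.0019 -0.0001  0.009 ] [ 0.001  0.001 -0.005] dist 0.009 F [ 1.2 -0.1 -2.6] w 0.566
```

Emit:
send_path --increments '{"deltas":[[1, 0, 3, 0, 0, 0], [2, 0, 6, 0, 0, 0], [2, 0, 8, 0, 0, 0], [2, 0, 8, 0, 0, 0]]}'

```text
clock: 17.53
ee_pos: [0.5018, 0.3997, 0.0332]
tool_rot: [-0.141, 3.138, 0.001]
contact_force: [-0.5, -0.9, -3.9]
width: 0.565
grasp_force: 30.0
```

```bash
python3 go.py 503.5 398.5 33 5.3 0
```

```text
17.53 [0.5018 0.3997 0.0332] delta [-0.0016 -0.0014  0.0002] [ 0.001  0.    -0.002] dist 0.002 F [-0.5 -0.9 -3.9] w 0.565
```

Emit:
send_path --increments '{"deltas":[[0, 0, 1, 0, 0, 0], [0, 0, 2, 0, 0, 0], [0, 0, 2, 0, 0, 0]]}'

```text
clock: 17.78
ee_pos: [0.5021, 0.3999, 0.0322]
tool_rot: [-0.141, 3.138, 0.002]
contact_force: [-2.4, -1.4, 5.7]
width: 0.566
grasp_force: 30.0
```

```bash
python3 go.py 503.5 398.5 33 5.3 0
```

```text
17.78 [0.5021 0.3999 0.0322] delta [-0.0012 -0.0015 -0.0008] [ 0.001  0.001 -0.003] dist 0.002 F [-2.4 -1.4  5.7] w 0.566
```

The box is on the tray floor (force +5.7 N). I'll open partly so the fingers clear the tray walls, lift away and check.

To row units: -0.001 m is -1.

Emit:
send_path --increments '{"deltas":[[0, 0, -1, 0, 0, 0], [0, 0, -1, 0, 0, 0], [0, 0, -1, 0, 0, 0], [0, 0, -1, 0, 0, 0]]}' --aperture 0.72

```text
clock: 18.12
ee_pos: [0.5022, 0.3999, 0.0324]
tool_rot: [-0.141, 3.138, 0.002]
contact_force: [0.4, 0.3, -0.3]
width: 0.717
grasp_force: 0.0
```

Emit:
send_path --increments '{"deltas":[[0, 0, -20, 0, 0, 0], [0, 0, -50, 0, 0, 0], [0, 0, -90, 0, 0, 0], [0, 0, -130, 0, 0, 0], [30, 0, -160, 0, 0, 0], [60, 0, -180, 0, 0, 0], [100, 0, -180, 0, 0, 0], [120, 0, -180, 0, 0, 0]]}'

```text
clock: 18.78
ee_pos: [0.3791, 0.3894, 0.2137]
tool_rot: [-0.144, 3.138, 0.005]
contact_force: [-0.7, -0.3, -0.7]
width: 0.722
grasp_force: 0.0
```

```bash
python3 - <<'E'
from station import ctrl
from h import *
p,d=ctrl.capture("scene");q,_=ctrl.capture("side")
cv2.imwrite("pics/c7.png",np.hstack([cv2.resize(p[120:300,195:460,::-1],(440,300)),cv2.resize(q[100:270,180:390,::-1],(360,300))]))
c=ctrl.get_calibration("scene");W=cloud(p,d,c['camera_matrix'],c['R'],c['t'])
m=(d>0)&(W[...,2]>.055)&(W[...,2]<.08)&(np.hypot(W[...,0]-.503,W[...,1]-.4)<.09);print("tray box",rect(W,m))
m=(d>0)&(W[...,2]>.1)&(W[...,2]<.17)&(abs(W[...,1]+.18)<.07)&(abs(W[...,0]-.63)<.1);print("light",rect(W,m))
print(ctrl.get_obs()['width'])
E
```

```text
tray box (array([505.9, 399.9]), array([113.1,  55.5]), 4.4, np.float64(64.1), 669)
light (array([ 629.1, -183.9]), array([113.6,  54.1]), -1.4, np.float64(120.0), 1000)
0.7221443445082713
```

View pics/c7.png

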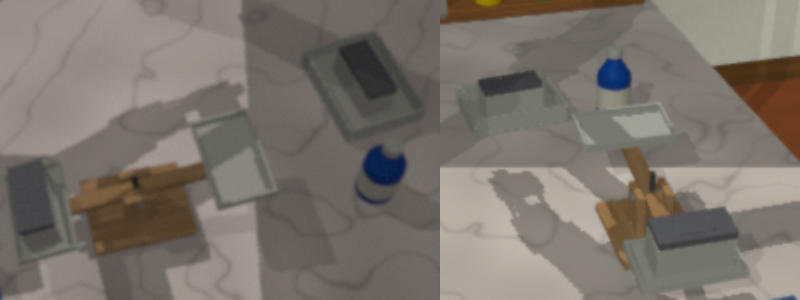

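The heavier box stands upright in the tray, the lighter one is still on the right pan, which has dropped, and the bottle hasn't moved.

Emit:
send_path --increments '{"deltas":[[0, 0, 0, 0, 0, 0], [0, 0, 0, 0, 0, 0], [0, 0, 0, 0, 0, 0]]}'

```text
clock: 19.13
ee_pos: [0.3836, 0.3886, 0.212]
tool_rot: [-0.139, 3.138, 0.001]
contact_force: [0.2, -0.5, 0.2]
width: 0.718
grasp_force: 0.0
```

```bash
python3 -c "
from station import ctrl
print(ctrl.sign_off())"
```

```text
the job is handed in; nothing more can be done
None
```

The left box was the heavier (its pan stayed down with a box on each side); it now stands upright on the tray floor, the lighter box is still on the right pan, and the job was handed in at about 19 s.

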